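# Clamp a fingerboard blank in the vacuum planing fixture

## Task

Slide the orange clamp grip back to its open end stop, then lay the black ebony fingerboard blank flat in the fixture's bed, its white nut end facing the green stop, without dropping it. Let go of it, slide the orange grip fully home so that the clamp closes over the blank, and last slide the red vacuum switch fully to its green end. Leave the rosewood blank and everything else on the bench where it is.

Things in the scene. Friction and masses are not known exactly. Their poses are not given: they have to be found in the camera images.
- fixture: Pale wooden planing fixture fixed to the bench, 170 (its x) x 336 (its y) x 24 high. Origin: centre of its underside, z up; its -x side faces the robot roughly. Along its y: green nut stop at the -y end, then the flat bed with a cork strip (centre line x = +30), then the clamp with the orange grip at the +y end. Red switch on the -x side; black gauge (32 diameter, top z = 46) at (-50, 100).
- bed_home (a point): Where the underside centre of a fully home blank lies: fixture (30, -50, 24), on the bed surface; axes as the fixture. The blank points along y, white end to -y. It may be laid up to 12 mm short of the green stop: the closing clamp pushes it home. The bed's middle has no guides, for the fingers.
- nut_stop (a point): Middle of the foot of the green stop's face towards the bed, fixture (30, -145, 24); stop 56 wide, top z = 40. Two pairs of brass guides (10 high, tops z = 34) flank the bed: narrow pair at fixture y = -144 to -114, inner faces 34 apart, for the blank's tongue; wide pair at y = -15 to +12, inner faces 46 apart, for its body.
- clamp_slide (a joint): Clamp slide, m: 0 = fully home (closed, fixture -y), 0.060 = at the open end stop (fixture +y). Stays where left; about 3 N to move. Aluminium carriage 44 wide, top z = 54; its hood, 30 wide, underside z = 46, covers the last 26 mm of a blank when home. Hood tip at fixture y = 20 + travel, pushing face at y = 46 + travel.
- clamp_grip (a point): Point inside the upright orange clamp grip, a block 24 (fixture x) x 14 (fixture y) x 34 high, from z = 54 to z = 88 above the bench; the point lies on its vertical centre line at z = 74. Axes as the fixture.
- vac_switch (a joint): Vacuum switch, m: 0 = off (grey end plate, fixture -y), 0.050 = on, at the end stop by the green end plate (fixture +y). Stays where left; about 2.5 N to move.
- vac_grip (a point): Point inside the red switch grip, a block 16 (fixture x) x 34 (fixture y) x 26 high, from z = 32 to z = 58 above the bench; the point lies on its vertical centre line at z = 48. Axes as the fixture. Its track plate (40 wide) is at z = 28; the end plates' tops are at z = 34.
- ebony_blank: Loose black ebony blank, about 160 g, 190 long (its x), 18 thick: body 38 wide from x = -95 to +55, tongue 26 wide to x = +95, the last 8 mm a bone-white nut. Origin: centre of its underside, z up. Grasp across the 38. It starts at the robot's right, white end roughly away from the robot, in either of two places (the rosewood blank has the other).
- nut_end (a point): Middle of the white end face of the ebony blank, (95, 0, 9) in its frame.
- rosewood_blank: Bystander: a blank of exactly the ebony blank's shape and size but reddish-brown rosewood. Loose. Same origin and axes.
- sanding_block: Bystander: loose cork sanding block, 60 x 100 x 32 high.
- gouge: Bystander: loose gouge, turned wooden handle 26 diameter, steel blade, 215 long, lying flat behind the blanks.
- varnish: Bystander: loose amber varnish bottle, 56 diameter, 130 high, standing upright; origin at the centre of its foot.
- tailpiece: Bystander: loose small black violin tailpiece, 120 x 40 x 12, lying at the right.
- brush_jar: Bystander: loose blue ceramic jar, 76 diameter, 100 high, standing at the left.
Things that resemble listed ones, but are neither listed nor needed, are in the scene too. What is shaped like the ebony_blank but blue is not meant.

How it is judged:
By the outcome, as a careful person would: the job done as asked, in the order asked, and still so for the second after the job is handed in, with the robot touching nothing.
It also fails if it takes over 69 s, if anything falls off the work surface, if the arm or the gripper's body presses on something with over 40 N, if the wrist force passes 120 N, or if a joint passes its speed limit or range.

## Robot

A 7-joint arm with a two-finger parallel gripper is mounted at the origin on the work surface. World frame = base frame: x ahead of the robot, y to its left, z up, the work surface at z = 0. Lengths are in m, angles in rad, forces in N, time in s.
With the tool pointing down it reaches from about 0.4 to 0.85 m from the base axis. Payload 10.4 kg.
Tool frame: the origin (TCP) lies at the very end of the fingers, on their centre line; the grasp point (between the pads) lies 19 mm behind it; z points along the fingers, y is the line along which they close (so a half turn about z gives the same grasp; the last joint's range is limited). The gripper opens to 87 mm and grips with 3 to 60 N. Pads are 19 mm wide; open, the fingers measure 117 mm over their backs; the gripper's body (75 mm by 190 mm) begins 51 mm behind the grasp point.
Start: joints at [1.2, 0.332, -0.065, 1.46, 0.022, 1.35, -0.088], TCP at [0.213, -0.588, 0.223] pointing down, gripper open.
Joint ranges: [-2.6, 2.6], [-0.5, 2.12], [-1.47, 1.34], [0.16, 2.42], [-1.27, 4.41], [0.06, 2.06], [-2.6, 2.6]. Speed limits (rad/s): [2.22, 2.22, 2.79, 2.79, 3.14, 3.14, 3.14].

## Interface

Orientations are given as a unit quaternion [x, y, z, w].
In Python, from bench import * gives the robot as it stands.
- The arm moves only by the tool carry_out, never from a script. Its argument "deltas" is a list of rows, each an object with "hand": the finger opening in mm, from 0 to 87; "dp": the shift along the tool's x, y, z each as a share of 250 mm, from -1 to 1, a list of three; "spin": the turn about the tool's z as a share of pi rad, from -1 to 1. In form: [{"hand": hand, "dp": [dx, dy, dz], "spin": spin}, ...]. A call has 1 to 20 rows; each row is the pose to reach, as a shift and turn from the pose commanded when the call began, along the tool's axes at that moment, turning the shorter way round; what a row does not reach only later rows make up. A row lasts 1/10 s, in which the tool goes at most 50 mm and 8.59 degrees, less where a joint would pass 70% of its speed; a pose out of reach is approached as far as the arm can. A call with a number of a shift or a turn outside -1 to 1 is refused whole. A call with a gripper value outside its range is refused whole. The fingers move at their own pace and stop on an object; "force" is the grip in N (left out, the last holds). Time passes only in rows, so rows that repeat a pose let the fingers close. It gives the time, the measured TCP pose, the force, the opening and the grip force at its end, in the units of the state.
- read_state(): the state, without advancing time (a new reading comes with each control period).
- camera(name): name is "scene" or "top" or "wrist"; returns the picture (420x560x3 uint8, red, green, blue); there is no depth.
- get_calibration(name): a dict with "fx", "fy", "cx", "cy" (pixels), "k1" (the pictures are not rectified: a ray, as slopes to the right and down, at radius r is drawn at 1 + k1 r^2 times it, then the intrinsics apply), "R" (3x3) and "t" (3): a world point X has camera coordinates R X + t; the wrist camera has in their place "mount" (4x4, takes a point from camera to tool coordinates, whose origin is the TCP and whose axes are the flange's). Camera axes: x right, y down, z forward; pixel columns grow to the right and rows downward; lengths in m; the calibration is good to about 2 mm. A picture is of the moment at which its call begins: read the wrist's pose just before it. get_calibration takes no time and is no camera call.
- close_job(): hands the job in; it is judged then, once.
The state is a dict: "time": time; "joint_positions": joint angles; "joint_vel": joint speeds; "joint_torque": joint torques, N m; "ee_pos": TCP position; "eef_rot": TCP orientation; "ft_force": force on the tool from outside, world axes, zero at the start; "torque": the same for the moment, N m; "width": finger opening in m; "grip_force": force on a finger pad.
Only numpy, scipy, OpenCV 4.12 (cv2) and the standard library are available. Lean on these libraries where they do the work, as an engineer would, in place of code of your own. Each camera call takes 0.05 s, during which the arm holds its last target. There are 200 camera calls.

## Working session

There is one attempt and no reset: what is moved stays moved. The work goes in short steps, Python scripts to look and compute and a tool call to move; the robot and the scene stay as the last step left them, time stands still between calls to the robot, and variables do not carry over. Pictures are saved under pics/ and viewed, at most 13 in all, crops included, and the job is handed in when it is done.

Besides the shell and the picture viewer there is one more tool, called after "Request:" as a command line: name --argument value ..., lists and objects as JSON in quotes. carry_out: Moves the arm, as the interface text tells. Its arguments: {"type":"object","properties":{"deltas":{"type":"array","items":{"type":"object","properties":{"hand":{"type":"number"},"dp":{"type":"array","items":{"type":"number","minimum":-1,"maximum":1}},"spin":{"type":"number","minimum":-1,"maximum":1}}}},"force":{"type":"number"}},"required":["deltas"]}

```bash
mkdir -p pics; python3 - <<'E'
from bench import *
import cv2,numpy as np
s=read_state();print(s['time'],s['ee_pos'],s['eef_rot'],s['width'])
for n in("scene","top","wrist"):
    im=camera(n);cv2.imwrite(f"pics/{n}0.png",im[:,:,::-1]);c=get_calibration(n);print(n,{k:np.round(v,4).tolist() for k,v in c.items()})
E
```

```text
0.0 [ 0.21284158 -0.58720777  0.22173645] [ 9.84916584e-01  1.73028244e-01 -1.87036080e-04 -7.17198356e-04] 0.08733979932827818
scene {'fx': 450.8686, 'fy': 450.8686, 'cx': 279.967, 'cy': 211.0384, 'k1': -0.1353, 'R': [[0.7961, 0.6052, -0.0036], [0.429, -0.5685, -0.7019], [-0.4268, 0.5573, -0.7122]], 't': [-0.4114, -0.2364, 1.8555]}
top {'fx': 413.6416, 'fy': 413.6416, 'cx': 282.8767, 'cy': 206.0402, 'k1': -0.0653, 'R': [[-0.0269, -0.9996, 0.0009], [-0.9921, 0.0266, -0.1223], [0.1222, -0.0042, -0.9925]], 't': [-0.0279, 0.5797, 1.6367]}
wrist {'fx': 298.98, 'fy': 298.98, 'cx': 278.2232, 'cy': 204.356, 'k1': -0.0502, 'mount': [[-0.0006, -0.9676, -0.2526, 0.0685], [1.0, -0.0005, -0.0005, 0.0007], [0.0004, -0.2526, 0.9676, -0.1631], [0.0, 0.0, 0.0, 1.0]]}
```

View pics/top0.png

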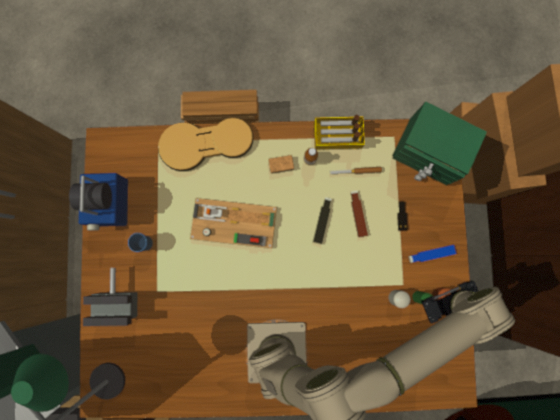

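View pics/scene0.png

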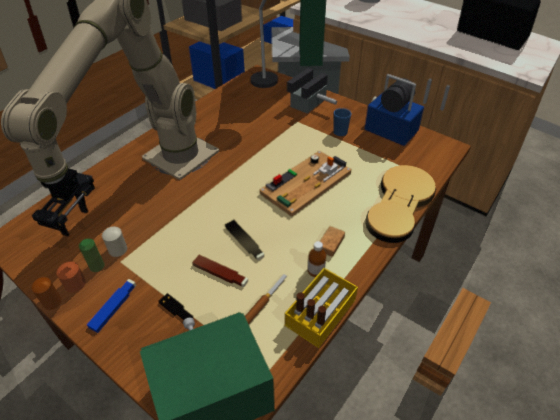

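The top view shows the fixture at about (235,222), with its clamp at the left and green stop at the right. The ebony blank is at (323,222) with its white end up, and the rosewood is at (360,215). The scene view agrees.

```bash
cat > h.py <<'E'
from bench import *
import cv2,numpy as np
from scipy.spatial.transform import Rotation as Ro
def cam(n,s=None):
    c=get_calibration(n)
    if n=="wrist":
        M=np.array(c["mount"]);R=Ro.from_quat(s["eef_rot"]).as_matrix()
        Rcw=R@M[:3,:3];o=np.array(s["ee_pos"])+R@M[:3,3]
    else:
        Rcw=np.array(c["R"]).T;o=-Rcw@np.array(c["t"])
    return c,Rcw,o
def cast(C,px,z):
    c,Rcw,o=C;px=np.atleast_2d(px).astype(float)
    q=(px-[c["cx"],c["cy"]])/[c["fx"],c["fy"]]
    u=q.copy()
    for _ in range(20):u=q/(1+c["k1"]*(u**2).sum(1,keepdims=True))
    d=np.c_[u,np.ones(len(u))]@Rcw.T
    return o+d*((z-o[2])/d[:,2:])
def proj(C,X):
    c,Rcw,o=C;p=(np.atleast_2d(X)-o)@Rcw;u=p[:,:2]/p[:,2:]
    return u*(1+c["k1"]*(u**2).sum(1,keepdims=True))*[c["fx"],c["fy"]]+[c["cx"],c["cy"]]
def blobs(mask,amin=10):
    n,l,st,ce=cv2.connectedComponentsWithStats(mask.astype(np.uint8))
    return [(st[i],ce[i],l==i) for i in range(1,n) if st[i][4]>=amin]
def toworld(im): return cv2.cvtColor(im,cv2.COLOR_RGB2HSV)
E
python3 - <<'E'
from h import *
im=cv2.imread("pics/top0.png");cv2.imwrite("pics/topz.png",cv2.resize(im[180:260,180:380],None,fx=4,fy=4,interpolation=cv2.INTER_CUBIC))
C=cam("top");h=cv2.cvtColor(im,cv2.COLOR_BGR2HSV)
g=im.max(2)
sub=np.zeros(g.shape,bool);sub[190:250,300:345]=1
for st,ce,m in blobs((g<70)&sub,40):
    p=np.argwhere(m)[:,::-1];w=cast(C,p,.018)[:,:2];c0=w.mean(0);u=np.linalg.svd(w-c0,full_matrices=0)[2][0]
    a=(w-c0)@u;print('dark',st,c0,u,a.min(),a.max(),np.degrees(np.arctan2(u[1],u[0])))
for p,z in (((330,202),.009),((235,222),.024),((212,212),.07),((196,201),.024),((280,210),.024),((192,240),.024),((274,245),.024),((263,240),.05),((237,238),.034),((272,219),.04)):print(p,cast(C,p,z).round(3))
E
```

```text
dark [314 201  16  42 306] [ 0.50983267 -0.20104485] [-0.96137028  0.27525841] -0.09114509567195038 0.08072293850935369 164.02258557378116
(330, 202) [[ 0.594 -0.238  0.009]]
(235, 222) [[0.52  0.152 0.024]]
(212, 212) [[0.558 0.238 0.07 ]]
(196, 201) [[0.61  0.311 0.024]]
(280, 210) [[ 0.564 -0.031  0.024]]
(192, 240) [[0.452 0.328 0.024]]
(274, 245) [[ 0.423 -0.003  0.024]]
(263, 240) [[0.443 0.039 0.05 ]]
(237, 238) [[0.455 0.144 0.034]]
(272, 219) [[0.527 0.002 0.04 ]]
```

View pics/topz.png

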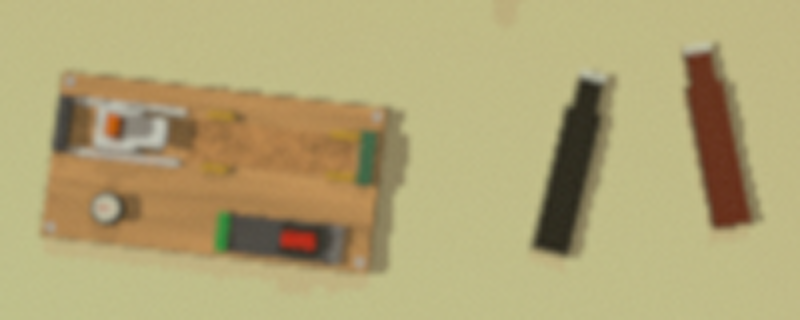

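Request:
carry_out --deltas '[{"hand": 87,"dp": [0.71,-0.57,-0.12],"spin": 0},{"hand": 87,"dp": [0.71,-0.57,-0.12],"spin": 0},{"hand": 87,"dp": [0.71,-0.57,-0.12],"spin": 0},{"hand": 87,"dp": [0.71,-0.57,-0.12],"spin": 0},{"hand": 87,"dp": [0.71,-0.57,-0.12],"spin": 0},{"hand": 87,"dp": [0.71,-0.57,-0.12],"spin": 0}]'

```text
time: 0.75
ee_pos: [0.3346, -0.3893, 0.2535]
eef_rot: [0.984, 0.176, 0.001, 0.0]
ft_force: [0.7, -0.3, 0.8]
width: 0.0872
grip_force: 0.0
```

Request:
carry_out --deltas '[{"hand": 87,"dp": [0.71,-0.57,0],"spin": 0.147},{"hand": 87,"dp": [0.71,-0.57,0],"spin": 0.147},{"hand": 87,"dp": [0.71,-0.57,0],"spin": 0.147},{"hand": 87,"dp": [0.71,-0.57,0],"spin": 0.147},{"hand": 87,"dp": [0.71,-0.57,0],"spin": 0.147},{"hand": 87,"dp": [0.71,-0.57,0],"spin": 0.147},{"hand": 87,"dp": [0.71,-0.57,0],"spin": 0.147}]'

```text
time: 1.45
ee_pos: [0.4496, -0.1987, 0.2523]
eef_rot: [0.998, -0.056, -0.0, 0.0]
ft_force: [0.0, 0.3, 0.9]
width: 0.0867
grip_force: 0.0
```

```bash
python3 - <<'E'
from h import *
import json
s=read_state();im=camera("wrist");cv2.imwrite("pics/w1.png",im[:,:,::-1]);json.dump({k:np.array(v).tolist() for k,v in s.items()},open("w1.json","w"))
E
```

Request:
carry_out --deltas '[{"hand": 60,"dp": [0.075,-0.75,0],"spin": 0},{"hand": 60,"dp": [0.075,-0.75,0],"spin": 0},{"hand": 60,"dp": [0.075,-0.75,0],"spin": 0},{"hand": 60,"dp": [0.075,-0.75,0],"spin": 0},{"hand": 60,"dp": [0.075,-0.75,0],"spin": 0}]'

```text
time: 2.0
ee_pos: [0.49, -0.0107, 0.2527]
eef_rot: [0.999, -0.054, 0.0, -0.001]
ft_force: [-0.1, -1.2, -0.1]
width: 0.0615
grip_force: 0.0
```

Request:
carry_out --deltas '[{"hand": 60,"dp": [0.075,-0.75,0],"spin": 0},{"hand": 60,"dp": [0.075,-0.75,0],"spin": 0},{"hand": 60,"dp": [0.075,-0.75,0],"spin": 0},{"hand": 60,"dp": [0.075,-0.75,0],"spin": 0},{"hand": 60,"dp": [0.075,-0.75,0],"spin": 0},{"hand": 60,"dp": [0.075,-0.75,0],"spin": 0},{"hand": 60,"dp": [0.075,-0.75,0],"spin": 0}]'

```text
time: 2.7
ee_pos: [0.5302, 0.1667, 0.2521]
eef_rot: [0.998, -0.059, -0.0, 0.001]
ft_force: [-0.1, 0.0, -0.4]
width: 0.0599
grip_force: 0.0
```

```bash
python3 - <<'E'
from h import *
import json
s=read_state();im=camera("wrist");cv2.imwrite("pics/w2.png",im[:,:,::-1]);json.dump({k:np.array(v).tolist() for k,v in s.items()},open("w2.json","w"))
a=cv2.imread("pics/w1.png")
cv2.imwrite("pics/w2z.png",cv2.resize(im[:,:,::-1],(800,600),interpolation=cv2.INTER_CUBIC))
E
```

```text
(no output)
```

View pics/w2z.png

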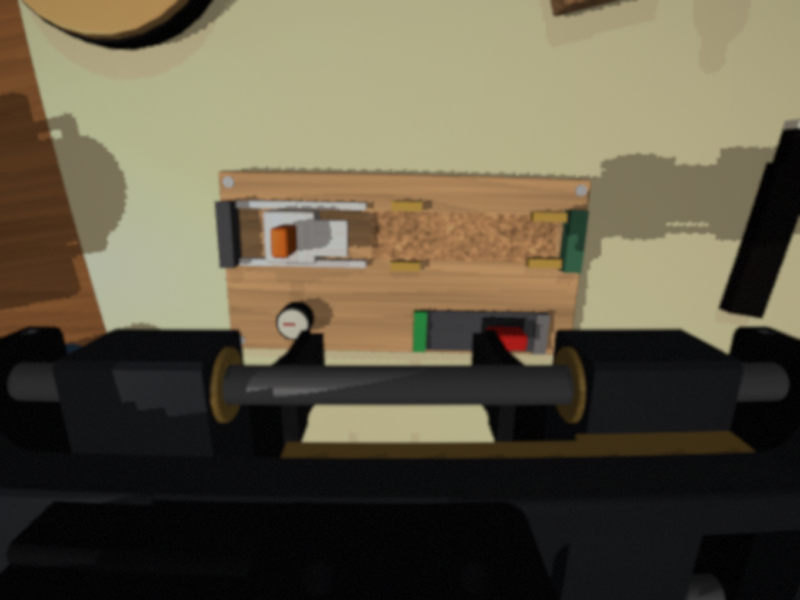

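View pics/w1.png

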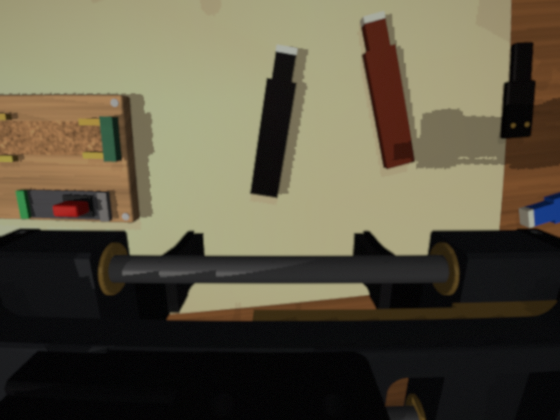

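The wrist views show the fixture upright in the frame: top edge from (155,119) to (413,126), orange grip at (198,169), green stop at (402,168) and red switch at (355,236). In w1 the ebony blank runs from (265,193) to (286,48), with the rosewood to its right.

```bash
cat > m1.py <<'E'
from h import *
import json
s=json.load(open("w2.json"));C=cam("wrist",s);im=cv2.imread("pics/w2.png")
a=cv2.GaussianBlur(im,(3,3),0).astype(float);r=a[:,:,2]/(a.sum(2)+1)   # red share: wood vs mat
def edge(line,lo,hi):
    g=np.gradient(line)[lo:hi];i=np.abs(g).argmax();w=np.abs(g[max(i-2,0):i+3]);return lo+max(i-2,0)+(w*np.arange(len(w))).sum()/w.sum()
top=np.array([(x,edge(r[:,x],108,136)) for x in range(175,400,4)])
rt=np.array([(edge(r[y],395,425),y) for y in list(range(135,145))+list(range(192,240))])
lf=np.array([(edge(r[y],148,172),y) for y in list(range(122,137))+list(range(190,226))])
def fit(P):
    w=cast(C,P,.024)[:,:2]
    l=cv2.fitLine(w.astype(np.float32),cv2.DIST_HUBER,0,1e-4,1e-4).ravel();n=np.array([-l[1],l[0]])
    print('rms',np.std((w-l[2:])@n),'ang',np.degrees(np.arctan2(l[1],l[0])));return l
T,Rr,L=fit(top),fit(rt),fit(lf)
def x(a,b):
    A=np.c_[a[:2],-b[:2]];return a[2:]+a[:2]*np.linalg.solve(A,b[2:]-a[2:])[0]
TL,TR=x(T,L),x(T,Rr);print('TL',TL,'TR',TR,'len',np.linalg.norm(TL-TR))
fy=(TL-TR)/np.linalg.norm(TL-TR);fx=np.array([fy[1],-fy[0]]);o=(TL+TR)/2-.085*fx
print('fix',o,'yaw',np.degrees(np.arctan2(fx[1],fx[0])))
json.dump([o.tolist(),fx.tolist(),fy.tolist()],open("fix.json","w"))
hsv=cv2.cvtColor(im,cv2.COLOR_BGR2HSV);H,S,V=cv2.split(hsv)
def F(w):return np.c_[(w[:,:2]-o)@fx,(w[:,:2]-o)@fy]*1e3
for n,m,z in (("green",(H>50)&(H<95)&(S>80)&(V>30),.04),("orange",(H>4)&(H<14)&(S>190)&(V>130),.088),("red",((H<4)|(H>175))&(S>200)&(V>80),.058)):
    for st,ce,mm in blobs(m,25):
        if 110<ce[1]<250 and 140<ce[0]<420:
            p=np.argwhere(mm)[:,::-1];w=F(cast(C,p,z));print(n,st,ce.round(),w.min(0).round(1),w.max(0).round(1))
E
python3 m1.py
python3 - <<'E'
from h import *
import json
s=json.load(open("w1.json"));C=cam("wrist",s);im=cv2.imread("pics/w1.png")
g=im.max(2);sub=np.zeros(g.shape,bool);sub[30:210,235:310]=1
k=[b for b in blobs((g<60)&sub,300)]
for st,ce,mm in k:
    ct=max(cv2.findContours(mm.astype(np.uint8),cv2.RETR_EXTERNAL,cv2.CHAIN_APPROX_NONE)[0],key=len)[:,0]
    w=cast(C,ct,.018)[:,:2];c0=w.mean(0);full=cast(C,np.argwhere(mm)[:,::-1],.018)[:,:2]
    u=np.linalg.svd(full-full.mean(0),full_matrices=0)[2][0];u*=np.sign(u[0]);n=np.array([-u[1],u[0]])
    a=(full-full.mean(0))@u;b=(full-full.mean(0))@n
    print(st,full.mean(0),'ang',np.degrees(np.arctan2(u[1],u[0])),a.min(),a.max(),b.min(),b.max())
    # width profile
    for q in np.arange(-.08,.09,.02):
        t=np.abs(a-q)<.004;print(round(q,3),(b[t].min()*1e3).round(1),(b[t].max()*1e3).round(1))
w=(im.min(2)>110)&(cv2.cvtColor(im,cv2.COLOR_BGR2HSV)[:,:,1]<50);sub[80:]=0
for st,ce,mm in blobs(w&sub,10):print('white',st,cast(C,ce,.018))
E
```

```text
rms 0.00013911747451714478 ang 81.956795
rms 0.0044821221692942035 ang -7.8644657
rms 0.00442113213148975 ang -7.968667
TL [0.6274847  0.31532377] TR [ 0.58082587 -0.0148643 ] len 0.33346844
fix [0.51999146 0.16212292] yaw -8.043201
green [393 148  18  42 541] [401. 168.] [   4.  -159.5] [  56.6 -141.5]
green [290 218  10  28 262] [294. 231.] [-76. -24.] [-37.7 -11.5]
orange [191 160  10  19 151] [196. 170.] [20.9 91.9] [ 41.  101.5]
red [350 234  19  11 179] [359. 239.] [ -65.6 -111.1] [-51.7 -87.6]
[ 251   53   45  144 3695] [ 0.51675606 -0.20154905] ang -15.781680990027619 -0.08937980246151456 0.09014952175180864 -0.017853260029941576 0.01787954112770254
-0.08 -17.9 17.7
-0.06 -17.9 17.7
-0.04 -17.9 17.8
-0.02 -17.8 17.8
0.0 -17.8 17.9
0.02 -17.8 17.8
0.04 -17.8 17.8
0.06 -17.6 16.9
0.08 -11.9 11.8
white [275  44  23  11 180] [[ 0.60925871 -0.22704029  0.018     ]]
```

```bash
cat >> m1.py <<'E'
print('---')
for P,l in((rt,'R'),(lf,'L')):
    w=F(cast(C,P,.024));print(l,np.median(w[:,1]).round(1),np.percentile(w[:,1],[15,35,65,85]).round(1))
for st,ce,mm in blobs((H>17)&(H<28)&(S>150)&(V>110),15):
    if 130<ce[1]<200 and 250<ce[0]<410:
        w=F(cast(C,np.argwhere(mm)[:,::-1],.034));print('brass',st,w.min(0).round(1),w.max(0).round(1))
sub=np.zeros(H.shape,bool);sub[140:190,183:250]=1
for st,ce,mm in blobs((S<45)&(V>100)&sub,30):
    w=F(cast(C,np.argwhere(mm)[:,::-1],.054));print('alu',st,w.min(0).round(1),w.max(0).round(1))
for sname,rng in (("orangeall",(H>3)&(H<16)&(S>150)&sub),):
    for st,ce,mm in blobs(rng,30):
        w=F(cast(C,np.argwhere(mm)[:,::-1],.088));print(sname,st,w.min(0).round(1),w.max(0).round(1))
print(np.round(read_state()['joint_positions'],2), 'cam', F(C[2][None]))
cv2.imwrite("pics/w2c.png",cv2.resize(im[115:255,150:420],None,fx=2.9,fy=2.9,interpolation=cv2.INTER_NEAREST))
E
python3 m1.py|sed -n '/---/,$p'
```

```text
---
R -167.0 [-167.2 -167.1 -166.8 -166.6]
L 166.6 [166.4 166.5 166.7 166.8]
brass [275 141  21   7 136] [ 53.2 -14.9] [61.  10.3]
brass [372 148  25   7 148] [  47.4 -144. ] [  55.  -112.7]
brass [369 181  24   7 142] [   5.3 -143.8] [  13.2 -112.9]
brass [274 183  20   7 122] [ -0.5 -14.3] [ 7.6 10.5]
alu [ 183  140   67   47 2072] [ 5.6 40.9] [ 60.6 122.6]
orangeall [190 159  17  21 310] [19.8 84.9] [ 42.2 102.8]
[ 0.25  0.24 -0.75  1.57  0.17  1.4  -2.2 ] cam [[78.30023302  7.04668747]]
```

View pics/w2c.png

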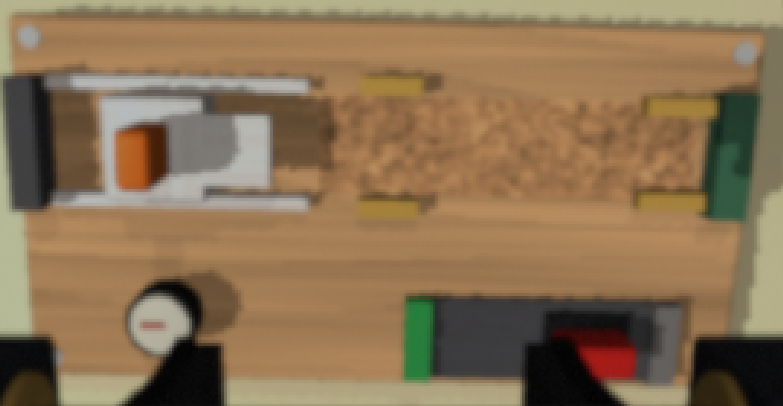

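The brass guides confirm the fixture pose to about 1 mm. The orange grip is at about fixture (30, 96), with the clamp part open. I'll align the tool above it.

Request:
carry_out --deltas '[{"hand": 60,"dp": [0.092,-0.357,0.568],"spin": -0.492},{"hand": 60,"dp": [0.092,-0.357,0.568],"spin": -0.492},{"hand": 60,"dp": [0.092,-0.357,0.568],"spin": -0.492},{"hand": 60,"dp": [0.092,-0.357,0.568],"spin": -0.492},{"hand": 60,"dp": [0.092,-0.357,0.568],"spin": -0.492},{"hand": 60,"dp": [0.092,-0.357,0.568],"spin": -0.492},{"hand": 60,"dp": [0.092,-0.357,0.568],"spin": -0.492},{"hand": 60,"dp": [0.092,-0.357,0.568],"spin": -0.492},{"hand": 60,"dp": [0.092,-0.357,0.568],"spin": -0.492},{"hand": 60,"dp": [0.092,-0.357,0.568],"spin": -0.492},{"hand": 60,"dp": [0.092,-0.357,0.568],"spin": -0.492},{"hand": 60,"dp": [0.092,-0.357,0.568],"spin": -0.492},{"hand": 60,"dp": [0.092,-0.357,0.568],"spin": -0.492},{"hand": 60,"dp": [0.092,-0.357,0.568],"spin": -0.492}]'

```text
time: 4.15
ee_pos: [0.5629, 0.2549, 0.1105]
eef_rot: [0.755, 0.655, -0.0, 0.0]
ft_force: [-0.7, -0.3, -0.2]
width: 0.0603
grip_force: 0.0
```

```bash
cat > st.py <<'E'
from h import *
import json
o,fx,fy=map(np.array,json.load(open("fix.json")))
s=read_state();R=Ro.from_quat(s['eef_rot']).as_matrix();d=np.array(s['ee_pos'])[:2]-o
print('t',round(s['time'],2),'fixmm',(d@fx*1e3).round(1),(d@fy*1e3).round(1),'z',round(s['ee_pos'][2]*1e3,1),'yaw',np.degrees(np.arctan2(R[1,0],R[0,0])).round(2),'w',round(s['width']*1e3,1),'q',np.round(s['joint_positions'],2),'F',np.round(s['ft_force'],1))
E
python3 st.py
```

```text
t 4.15 fixmm 29.5 97.9 z 110.5 yaw 81.9 w 60.3 q [ 0.22  0.6  -0.98  1.58  0.52  1.25 -0.99] F [-0.7 -0.3 -0.2]
```

Request:
carry_out --deltas '[{"hand": 60,"dp": [-0.008,0,0.19],"spin": 0},{"hand": 60,"dp": [-0.008,0,0.19],"spin": 0},{"hand": 60,"dp": [-0.008,0,0.19],"spin": 0},{"hand": 10,"dp": [-0.008,0,0.19],"spin": 0},{"hand": 10,"dp": [-0.008,0,0.19],"spin": 0},{"hand": 10,"dp": [-0.008,0,0.19],"spin": 0},{"hand": 10,"dp": [-0.008,0,0.19],"spin": 0},{"hand": 10,"dp": [-0.008,0,0.19],"spin": 0},{"hand": 10,"dp": [-0.008,0,0.19],"spin": 0}]' --force 35

```text
time: 5.05
ee_pos: [0.5632, 0.2536, 0.0633]
eef_rot: [0.755, 0.656, 0.001, 0.0]
ft_force: [5.4, -0.4, 0.2]
width: 0.0233
grip_force: 35.0
```

Request:
carry_out --deltas '[{"hand": 10,"dp": [0.02,0,0],"spin": 0},{"hand": 10,"dp": [0.04,0,0],"spin": 0},{"hand": 10,"dp": [0.06,0,0],"spin": 0},{"hand": 10,"dp": [0.08,0,0],"spin": 0},{"hand": 10,"dp": [0.08,0,0],"spin": 0}]'

```text
time: 5.55
ee_pos: [0.5661, 0.2741, 0.0633]
eef_rot: [0.755, 0.656, 0.001, 0.001]
ft_force: [6.3, -1.1, 0.3]
width: 0.0238
grip_force: 35.0
```

```bash
python3 st.py
```

```text
t 5.55 fixmm 30.0 117.3 z 63.3 yaw 82.02 w 23.8 q [ 0.16  0.67 -0.94  1.59  0.57  1.18 -1.04] F [ 6.3 -1.1  0.3]
```

Request:
carry_out --deltas '[{"hand": 10,"dp": [0.012,0,0],"spin": 0},{"hand": 10,"dp": [0.024,0,0],"spin": 0},{"hand": 10,"dp": [0.024,0,0],"spin": 0}]'

```text
time: 5.85
ee_pos: [0.5669, 0.2797, 0.0633]
eef_rot: [0.755, 0.656, 0.001, 0.001]
ft_force: [4.5, -2.4, 1.2]
width: 0.0241
grip_force: 35.0
```

Request:
carry_out --deltas '[{"hand": 10,"dp": [0.012,0,0],"spin": 0},{"hand": 10,"dp": [0.012,0,0],"spin": 0}]'

```text
time: 6.05
ee_pos: [0.5673, 0.2825, 0.0633]
eef_rot: [0.755, 0.656, 0.001, 0.001]
ft_force: [5.1, -1.6, 1.4]
width: 0.0237
grip_force: 35.0
```

Request:
carry_out --deltas '[{"hand": 10,"dp": [0.012,0,0],"spin": 0},{"hand": 10,"dp": [0.012,0,0],"spin": 0}]'

```text
time: 6.25
ee_pos: [0.5675, 0.284, 0.0632]
eef_rot: [0.755, 0.656, -0.001, 0.001]
ft_force: [1.7, -8.4, 6.4]
width: 0.0237
grip_force: 35.0
```

Request:
carry_out --deltas '[{"hand": 10,"dp": [0.008,0,0],"spin": 0},{"hand": 10,"dp": [0.008,0,0],"spin": 0},{"hand": 10,"dp": [0.008,0,0],"spin": 0}]'

```text
time: 6.55
ee_pos: [0.5676, 0.284, 0.0632]
eef_rot: [0.755, 0.655, -0.002, 0.002]
ft_force: [-3.0, -15.9, 10.7]
width: 0.0238
grip_force: 35.0
```

```bash
python3 st.py
```

```text
t 6.55 fixmm 30.1 127.3 z 63.2 yaw 81.89 w 23.8 q [ 0.13  0.68 -0.93  1.56  0.58  1.2  -1.06] F [ -3.  -15.9  10.7]
```

Request:
carry_out --deltas '[{"hand": 50,"dp": [0,0,0],"spin": 0},{"hand": 50,"dp": [0,0,0],"spin": 0},{"hand": 50,"dp": [0,0,0],"spin": 0},{"hand": 50,"dp": [0,0,-0.2],"spin": 0},{"hand": 50,"dp": [0,0,-0.4],"spin": 0},{"hand": 70,"dp": [-0.2,0,-0.44],"spin": 0},{"hand": 70,"dp": [-0.4,0,-0.44],"spin": 0},{"hand": 70,"dp": [-0.6,0,-0.44],"spin": 0},{"hand": 70,"dp": [-0.8,0,-0.44],"spin": 0},{"hand": 70,"dp": [-0.98,0,-0.44],"spin": 0}]'

```text
time: 7.55
ee_pos: [0.5324, 0.043, 0.1729]
eef_rot: [0.755, 0.656, -0.0, 0.0]
ft_force: [0.5, -0.4, 0.7]
width: 0.0692
grip_force: 0.0
```

Request:
carry_out --deltas '[{"hand": 70,"dp": [-0.988,0.107,0],"spin": -0.457},{"hand": 70,"dp": [-0.988,0.107,0],"spin": -0.457},{"hand": 70,"dp": [-0.988,0.107,0],"spin": -0.457},{"hand": 70,"dp": [-0.988,0.107,0],"spin": -0.457},{"hand": 70,"dp": [-0.988,0.107,0],"spin": -0.457},{"hand": 70,"dp": [-0.988,0.107,0],"spin": -0.457},{"hand": 70,"dp": [-0.988,0.107,0],"spin": -0.457},{"hand": 70,"dp": [-0.988,0.107,0],"spin": -0.457},{"hand": 70,"dp": [-0.988,0.107,0],"spin": -0.457},{"hand": 70,"dp": [-0.988,0.107,0],"spin": -0.457},{"hand": 70,"dp": [-0.988,0.107,0],"spin": -0.457},{"hand": 70,"dp": [-0.988,0.107,0],"spin": -0.457},{"hand": 70,"dp": [-0.988,0.107,0],"spin": -0.457},{"hand": 70,"dp": [-0.988,0.107,0],"spin": -0.457}]'

```text
time: 8.95
ee_pos: [0.5253, -0.2034, 0.1731]
eef_rot: [0.137, 0.991, -0.0, 0.0]
ft_force: [-0.2, 1.3, 1.0]
width: 0.0698
grip_force: 0.0
```

```bash
python3 st.py; python3 - <<'E'
from h import *
s=read_state();im=camera("top");cv2.imwrite("pics/top1.png",im[:,:,::-1])
C=cam("top");g=im.max(2);H,S,V=cv2.split(cv2.cvtColor(im,cv2.COLOR_RGB2HSV))
for st,ce,m in blobs((H>4)&(H<14)&(S>170)&(V>130),4):
    if 190<ce[0]<290 and 195<ce[1]<250:print('or',ce,cast(C,ce,.088))
w=camera("wrist");cv2.imwrite("pics/w3.png",w[:,:,::-1])
C=cam("wrist",s);print(proj(C,[[.5210,-.2027,.018],[.6124,-.2286,.018]]))
b=np.array(s['ee_pos'])
print(b)
E
```

```text
t 8.95 fixmm 56.4 -361.2 z 173.1 yaw 164.2 w 69.8 q [ 1.26  0.54 -1.27  1.65  0.52  1.35  1.21] F [-0.2  1.3  1. ]
or [200.2 210.4] [[0.56370627 0.28123888 0.088     ]]
[[278.46848905 187.61251499]
 [278.4650963  267.56120191]]
[ 0.5253301  -0.20343681  0.17314724]
```

View pics/w3.png

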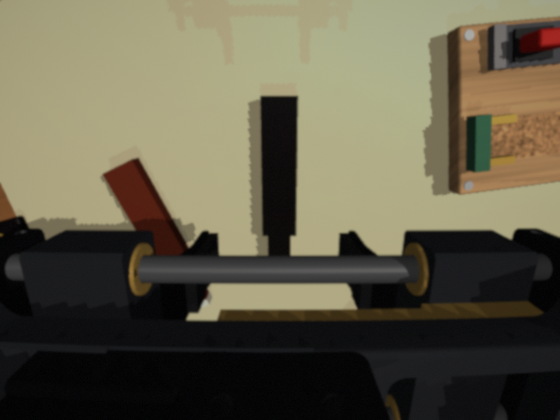

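The blank is centred in the view at column 279.5, with its sides vertical and its butt end at row 96. The top view puts the orange grip at its open stop. I'll descend and grasp.

Request:
carry_out --deltas '[{"hand": 60,"dp": [0,0,0.2],"spin": 0},{"hand": 60,"dp": [0,0,0.4],"spin": 0},{"hand": 60,"dp": [0,0,0.55],"spin": 0},{"hand": 60,"dp": [0,0,0.64],"spin": 0},{"hand": 60,"dp": [0,0,0.68],"spin": 0},{"hand": 60,"dp": [0,0,0.68],"spin": 0},{"hand": 20,"dp": [0,0,0.68],"spin": 0},{"hand": 20,"dp": [0,0,0.68],"spin": 0},{"hand": 20,"dp": [0,0,0.68],"spin": 0},{"hand": 20,"dp": [0,0,0.68],"spin": 0},{"hand": 20,"dp": [0,0,0.68],"spin": 0},{"hand": 20,"dp": [0,0,0.68],"spin": 0}]' --force 40

```text
time: 10.25
ee_pos: [0.5256, -0.2037, 0.0037]
eef_rot: [0.137, 0.991, -0.0, 0.0]
ft_force: [-1.2, -0.2, 5.9]
width: 0.0377
grip_force: 40.0
```

Request:
carry_out --deltas '[{"hand": 20,"dp": [0,0,-0.05],"spin": 0},{"hand": 20,"dp": [0,0,-0.1],"spin": 0},{"hand": 20,"dp": [0,0,-0.2],"spin": 0},{"hand": 20,"dp": [0,0,-0.3],"spin": 0},{"hand": 20,"dp": [0,0,-0.4],"spin": 0},{"hand": 20,"dp": [0,0,-0.4],"spin": 0},{"hand": 20,"dp": [0,0,-0.4],"spin": 0}]'

```text
time: 10.95
ee_pos: [0.5254, -0.2038, 0.1036]
eef_rot: [0.137, 0.991, -0.0, 0.0]
ft_force: [0.1, 0.1, -1.2]
width: 0.0375
grip_force: 40.0
```

```bash
python3 st.py; python3 - <<'E'
from h import *
w=camera("wrist");cv2.imwrite("pics/w4.png",w[:,:,::-1])
im=camera("scene");cv2.imwrite("pics/s4.png",im[:,:,::-1])
cv2.imwrite("pics/c4.png",np.hstack([w[:300,100:460],cv2.resize(im[150:300,140:360],None,fx=2,fy=2)])[:,:,::-1])
E
```

```text
t 10.95 fixmm 56.5 -361.6 z 103.6 yaw 164.28 w 37.5 q [ 1.22  0.6  -1.2   1.72  0.59  1.24  1.16] F [ 0.1  0.1 -1.2]
```

View pics/c4.png

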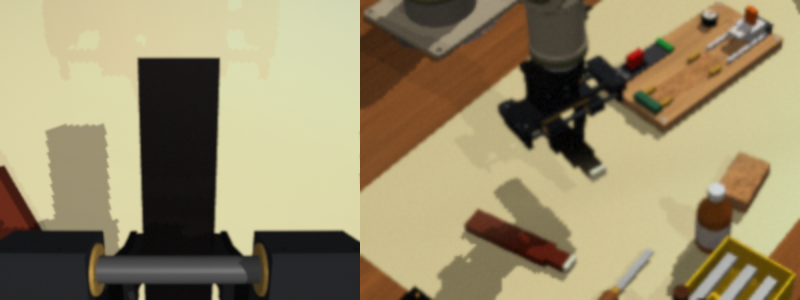

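The blank is held and lifted, white end away from the robot, and the rosewood hasn't moved. I'll check its tilt and offset in the hand from the butt edge at row 58.

```bash
python3 - <<'E'
from h import *
s=read_state();C=cam("wrist",s);im=cv2.imread("pics/w4.png");g=im.max(2)
sub=np.zeros(g.shape,bool);sub[40:228,225:335]=1
st,ce,m=max(blobs((g<55)&sub,300),key=lambda b:b[0][4]);print(st)
R=Ro.from_quat(s['eef_rot']).as_matrix();p=np.array(s['ee_pos'])
# edges per row, subpixel half-level
for z in (.1136,.1179,.1219):
  out=[]
  for y in (64,90,120,150,190):
    xs=np.where(m[y])[0];w=(cast(C,[[xs[0]-.5,y],[xs[-1]+.5,y]],z)-p)@R*1e3
    out.append((w[0,0].round(1),w[:,1].round(1).tolist(),(w[1,1]-w[0,1]).round(2)))
  xs=np.where(m[62])[0];b=(cast(C,[[279,st[1]-.5]],z)-p)@R*1e3;print(z,'butt',b.round(1),out)
E
```

```text
[  239    59    80   169 12643]
0.1136 butt [[100.   -0.3 -11.1]] [(np.float64(97.6), [-19.5, 18.4], np.float64(37.86)), (np.float64(85.9), [-19.3, 18.2], np.float64(37.55)), (np.float64(71.8), [-19.2, 18.1], np.float64(37.36)), (np.float64(57.2), [-19.7, 18.0], np.float64(37.7)), (np.float64(36.7), [-19.3, 18.1], np.float64(37.38))]
0.1179 butt [[ 99.1  -0.3 -15.4]] [(np.float64(96.8), [-18.9, 17.9], np.float64(36.79)), (np.float64(85.4), [-18.8, 17.7], np.float64(36.49)), (np.float64(71.7), [-18.7, 17.6], np.float64(36.3)), (np.float64(57.5), [-19.1, 17.5], np.float64(36.63)), (np.float64(37.6), [-18.7, 17.6], np.float64(36.32))]
0.1219 butt [[ 98.3  -0.3 -19.4]] [(np.float64(96.0), [-18.4, 17.4], np.float64(35.8)), (np.float64(84.9), [-18.3, 17.2], np.float64(35.5)), (np.float64(71.7), [-18.2, 17.1], np.float64(35.32)), (np.float64(57.8), [-18.6, 17.0], np.float64(35.64)), (np.float64(38.4), [-18.2, 17.1], np.float64(35.33))]
```

Request:
carry_out --deltas '[{"hand": 20,"dp": [0.03,0.12,-0.08],"spin": 0},{"hand": 20,"dp": [0.06,0.24,-0.08],"spin": 0},{"hand": 20,"dp": [0.09,0.36,-0.08],"spin": 0},{"hand": 20,"dp": [0.12,0.48,-0.08],"spin": 0},{"hand": 20,"dp": [0.137,0.6,-0.08],"spin": 0}]'

```text
time: 11.55
ee_pos: [0.532, -0.0488, 0.1221]
eef_rot: [0.137, 0.991, -0.0, -0.001]
ft_force: [0.3, -0.3, -1.2]
width: 0.0375
grip_force: 40.0
```

Request:
carry_out --deltas '[{"hand": 20,"dp": [0.02,0.1,0],"spin": 0.035},{"hand": 20,"dp": [0.04,0.2,0],"spin": 0.07},{"hand": 20,"dp": [0.06,0.3,0],"spin": 0.105},{"hand": 20,"dp": [0.08,0.4,0],"spin": 0.14},{"hand": 20,"dp": [0.1,0.5,0],"spin": 0.175},{"hand": 20,"dp": [0.12,0.55,0],"spin": 0.21},{"hand": 20,"dp": [0.137,0.6,0],"spin": 0.245},{"hand": 20,"dp": [0.137,0.623,0],"spin": 0.28},{"hand": 20,"dp": [0.137,0.623,0],"spin": 0.315},{"hand": 20,"dp": [0.137,0.623,0],"spin": 0.35},{"hand": 20,"dp": [0.137,0.623,0],"spin": 0.385},{"hand": 20,"dp": [0.137,0.623,0],"spin": 0.42},{"hand": 20,"dp": [0.137,0.623,0],"spin": 0.457},{"hand": 20,"dp": [0.137,0.623,0],"spin": 0.457},{"hand": 20,"dp": [0.137,0.623,0],"spin": 0.457}]'

```text
time: 13.05
ee_pos: [0.5417, 0.1092, 0.1224]
eef_rot: [0.753, 0.658, -0.0, -0.0]
ft_force: [-0.2, -0.7, -1.0]
width: 0.0375
grip_force: 40.0
```

```bash
python3 st.py; python3 - <<'E'
from h import *
s=read_state();C=cam("wrist",s);w=camera("wrist");cv2.imwrite("pics/w5.png",w[:,:,::-1]);g=w.max(2)
sub=np.zeros(g.shape,bool);sub[40:228,225:335]=1
R=Ro.from_quat(s['eef_rot']).as_matrix();p=np.array(s['ee_pos'])
st,ce,m=max(blobs((g<55)&sub,300),key=lambda b:b[0][4]);z=p[2]+.0143
print(st,'butt',((cast(C,[[279,st[1]-.5]],z)-p)@R*1e3).round(1))
for y in (70,120,190):
    xs=np.where(m[y])[0];print(((cast(C,[[xs[0]-.5,y],[xs[-1]+.5,y]],z)-p)@R*1e3).round(1)[:,:2].tolist())
E
```

```text
t 13.05 fixmm 28.9 -49.3 z 122.4 yaw 82.23 w 37.5 q [ 0.51  0.41 -0.96  1.74  0.36  1.18 -0.69] F [-0.2 -0.7 -1. ]
[  239    59    80   169 12704] butt [[ 98.8   0.4 -14.3]]
[[93.8, -18.4], [93.8, 18.3]]
[[71.2, -18.6], [71.2, 18.4]]
[[36.8, -18.7], [36.8, 18.4]]
```

View pics/w5.png

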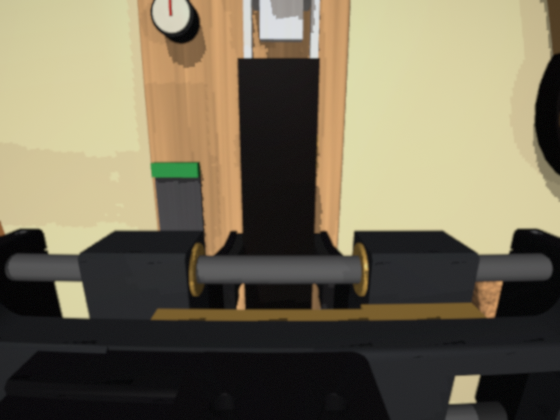

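The blank is straight in the hand and lies over the bed, with the carriage clear beyond its butt end. I'll lower it.

Request:
carry_out --deltas '[{"hand": 20,"dp": [0,0.005,0.1],"spin": 0.0015},{"hand": 20,"dp": [0,0.005,0.2],"spin": 0.0015},{"hand": 20,"dp": [0,0.005,0.28],"spin": 0.0015},{"hand": 20,"dp": [0,0.005,0.32],"spin": 0.0015},{"hand": 20,"dp": [0,0.005,0.335],"spin": 0.0015},{"hand": 20,"dp": [0,0.005,0.35],"spin": 0.0015},{"hand": 20,"dp": [0,0.005,0.36],"spin": 0.0015},{"hand": 20,"dp": [0,0.005,0.366],"spin": 0.0015},{"hand": 20,"dp": [0,0.005,0.37],"spin": 0.0015},{"hand": 20,"dp": [0,0.005,0.37],"spin": 0.0015}]'

```text
time: 14.1
ee_pos: [0.5435, 0.1091, 0.0307]
eef_rot: [0.756, 0.654, 0.0, 0.0]
ft_force: [0.5, -0.8, -1.6]
width: 0.038
grip_force: 40.0
```

```bash
python3 st.py
```

```text
t 14.1 fixmm 30.7 -49.2 z 30.7 yaw 81.76 w 38.0 q [ 0.44  0.53 -0.88  1.81  0.47  1.03 -0.77] F [ 0.5 -0.8 -1.6]
```

Still about 3 mm above the bed and free of contact. I'll lower it slowly.

Request:
carry_out --deltas '[{"hand": 20,"dp": [0,-0.001,0.004],"spin": 0},{"hand": 20,"dp": [0,-0.001,0.008],"spin": 0},{"hand": 20,"dp": [0,-0.001,0.011],"spin": 0},{"hand": 20,"dp": [0,-0.001,0.011],"spin": 0}]'

```text
time: 14.5
ee_pos: [0.5431, 0.1091, 0.0278]
eef_rot: [0.756, 0.654, -0.0, 0.0]
ft_force: [-0.1, 0.9, -1.6]
width: 0.0375
grip_force: 40.0
```

```bash
python3 st.py
```

```text
t 14.5 fixmm 30.3 -49.2 z 27.8 yaw 81.76 w 37.5 q [ 0.44  0.53 -0.88  1.81  0.48  1.02 -0.77] F [-0.1  0.9 -1.6]
```

Request:
carry_out --deltas '[{"hand": 20,"dp": [0,0,0.003],"spin": 0},{"hand": 20,"dp": [0,0,0.005],"spin": 0},{"hand": 20,"dp": [0,0,0.005],"spin": 0}]'

```text
time: 14.8
ee_pos: [0.5432, 0.1092, 0.0277]
eef_rot: [0.756, 0.654, -0.0, 0.0]
ft_force: [-6.4, -1.9, 12.8]
width: 0.0374
grip_force: 40.0
```

Request:
carry_out --deltas '[{"hand": 60,"dp": [0,0,0],"spin": 0},{"hand": 60,"dp": [0,0,0],"spin": 0},{"hand": 60,"dp": [0,0,0],"spin": 0},{"hand": 60,"dp": [0,0,-0.1],"spin": 0},{"hand": 60,"dp": [0,0,-0.25],"spin": 0},{"hand": 60,"dp": [0,0,-0.38],"spin": 0},{"hand": 60,"dp": [0.2,0,-0.38],"spin": 0},{"hand": 60,"dp": [0.4,0,-0.38],"spin": 0},{"hand": 60,"dp": [0.6,0,-0.38],"spin": 0},{"hand": 60,"dp": [0.7,0,-0.38],"spin": 0},{"hand": 60,"dp": [0.7,0,-0.38],"spin": 0}]'

```text
time: 15.9
ee_pos: [0.5666, 0.2876, 0.1214]
eef_rot: [0.754, 0.657, 0.001, -0.001]
ft_force: [-0.2, -0.2, -1.0]
width: 0.0601
grip_force: 0.0
```

```bash
python3 st.py; python3 - <<'E'
from h import *
w=camera("top");s=camera("scene")
cv2.imwrite("pics/c6.png",np.hstack([cv2.resize(w[185:260,180:290],None,fx=3.5,fy=3.5,interpolation=cv2.INTER_CUBIC)[:260],cv2.resize(s[140:215,250:360],None,fx=3.5,fy=3.5,interpolation=cv2.INTER_CUBIC)[:260]])[:,:,::-1])
E
```

```text
t 15.9 fixmm 28.6 130.7 z 121.4 yaw 82.1 w 60.1 q [ 0.12  0.6  -0.92  1.52  0.48  1.27 -1.  ] F [-0.2 -0.2 -1. ]
```

View pics/c6.png

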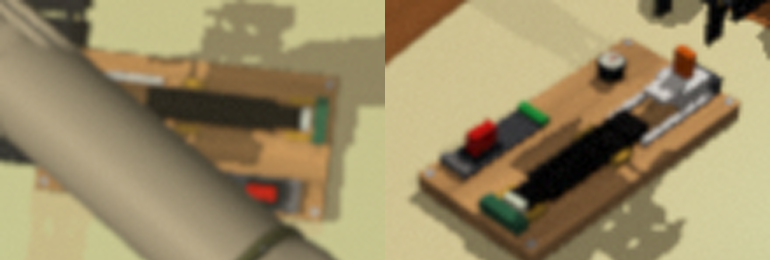

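The blank lies flat between the guides with its white end at the green stop. Next I'll close the clamp.

Request:
carry_out --deltas '[{"hand": 60,"dp": [-0.017,0.005,0],"spin": 0},{"hand": 60,"dp": [-0.017,0.005,0.1],"spin": 0},{"hand": 60,"dp": [-0.017,0.005,0.2],"spin": 0},{"hand": 60,"dp": [-0.017,0.005,0.23],"spin": 0},{"hand": 60,"dp": [-0.017,0.005,0.23],"spin": 0},{"hand": 10,"dp": [-0.017,0.005,0.23],"spin": 0},{"hand": 10,"dp": [-0.017,0.005,0.23],"spin": 0},{"hand": 10,"dp": [-0.017,0.005,0.23],"spin": 0},{"hand": 10,"dp": [-0.017,0.005,0.23],"spin": 0},{"hand": 10,"dp": [-0.017,0.005,0.23],"spin": 0},{"hand": 10,"dp": [-0.017,0.005,0.23],"spin": 0}]' --force 40

```text
time: 17.1
ee_pos: [0.5669, 0.2784, 0.0642]
eef_rot: [0.756, 0.655, -0.001, -0.001]
ft_force: [-9.6, -1.4, 5.7]
width: 0.0238
grip_force: 40.0
```

```bash
python3 st.py
```

```text
t 17.1 fixmm 30.2 121.7 z 64.2 yaw 81.83 w 23.8 q [ 0.11  0.65 -0.88  1.57  0.53  1.18 -1.02] F [-9.6 -1.4  5.7]
```

Request:
carry_out --deltas '[{"hand": 10,"dp": [-0.03,0,0],"spin": 0},{"hand": 10,"dp": [-0.06,0,0],"spin": 0},{"hand": 10,"dp": [-0.09,0,0],"spin": 0},{"hand": 10,"dp": [-0.12,0,0],"spin": 0},{"hand": 10,"dp": [-0.15,0,0],"spin": 0},{"hand": 10,"dp": [-0.17,0,0],"spin": 0},{"hand": 10,"dp": [-0.19,0,0],"spin": 0},{"hand": 10,"dp": [-0.2,0,0],"spin": 0},{"hand": 10,"dp": [-0.21,0,0],"spin": 0},{"hand": 10,"dp": [-0.22,0,0],"spin": 0},{"hand": 10,"dp": [-0.22,0,0],"spin": 0}]'

```text
time: 18.2
ee_pos: [0.5593, 0.225, 0.0642]
eef_rot: [0.756, 0.655, -0.0, -0.001]
ft_force: [-6.3, 3.0, 2.7]
width: 0.0235
grip_force: 40.0
```

```bash
python3 st.py
```

```text
t 18.2 fixmm 30.1 67.7 z 64.2 yaw 81.86 w 23.5 q [ 0.23  0.59 -0.9   1.66  0.5   1.14 -0.94] F [-6.3  3.   2.7]
```

Request:
carry_out --deltas '[{"hand": 10,"dp": [-0.008,0,0],"spin": 0},{"hand": 10,"dp": [-0.016,0,0],"spin": 0},{"hand": 10,"dp": [-0.016,0,0],"spin": 0}]'

```text
time: 18.5
ee_pos: [0.5588, 0.2213, 0.0642]
eef_rot: [0.755, 0.655, -0.0, -0.001]
ft_force: [-5.3, 3.1, 3.3]
width: 0.0237
grip_force: 40.0
```

```bash
python3 st.py
```

```text
t 18.5 fixmm 30.2 64.0 z 64.2 yaw 81.87 w 23.7 q [ 0.24  0.59 -0.9   1.66  0.5   1.14 -0.94] F [-5.3  3.1  3.3]
```

Request:
carry_out --deltas '[{"hand": 10,"dp": [-0.008,0,0],"spin": 0},{"hand": 10,"dp": [-0.012,0,0],"spin": 0},{"hand": 10,"dp": [-0.012,0,0],"spin": 0}]'

```text
time: 18.8
ee_pos: [0.5585, 0.2189, 0.0642]
eef_rot: [0.755, 0.655, 0.0, -0.001]
ft_force: [-4.4, 5.6, 1.4]
width: 0.0233
grip_force: 40.0
```

Request:
carry_out --deltas '[{"hand": 10,"dp": [-0.006,0,0],"spin": 0},{"hand": 10,"dp": [-0.008,0,0],"spin": 0},{"hand": 10,"dp": [-0.008,0,0],"spin": 0}]'

```text
time: 19.1
ee_pos: [0.5585, 0.2189, 0.0643]
eef_rot: [0.755, 0.656, 0.002, -0.002]
ft_force: [-0.2, 12.9, -4.2]
width: 0.0235
grip_force: 40.0
```

```bash
python3 st.py
```

```text
t 19.1 fixmm 30.1 61.6 z 64.3 yaw 81.95 w 23.5 q [ 0.25  0.58 -0.9   1.67  0.49  1.13 -0.93] F [-0.2 12.9 -4.2]
```

The clamp is home: travel was 60 mm and it stopped firmly. I'll release it and go above the red switch.

Request:
carry_out --deltas '[{"hand": 50,"dp": [0.008,0,0],"spin": 0},{"hand": 50,"dp": [0.008,0,0],"spin": 0},{"hand": 50,"dp": [0.008,0,0],"spin": 0},{"hand": 50,"dp": [0.008,0,-0.15],"spin": 0},{"hand": 50,"dp": [0.008,0,-0.3],"spin": 0},{"hand": 50,"dp": [-0.15,-0.1,-0.3],"spin": 0},{"hand": 50,"dp": [-0.3,-0.2,-0.3],"spin": 0},{"hand": 50,"dp": [-0.45,-0.3,-0.3],"spin": 0},{"hand": 50,"dp": [-0.606,-0.356,-0.3],"spin": 0},{"hand": 50,"dp": [-0.606,-0.356,-0.3],"spin": 0},{"hand": 50,"dp": [-0.606,-0.356,-0.3],"spin": 0}]'

```text
time: 20.2
ee_pos: [0.4501, 0.0757, 0.1394]
eef_rot: [0.757, 0.653, -0.0, 0.001]
ft_force: [0.7, 0.8, -0.4]
width: 0.0504
grip_force: 0.0
```

```bash
python3 st.py; python3 - <<'E'
from h import *
import json
o,fx,fy=map(np.array,json.load(open("fix.json")))
s=read_state();w=camera("wrist");cv2.imwrite("pics/w7.png",w[:,:,::-1]);t=camera("scene");cv2.imwrite("pics/s7.png",t[:,:,::-1])
def F(w):return np.c_[(w[:,:2]-o)@fx,(w[:,:2]-o)@fy]*1e3
for n,im in(("scene",t),("wrist",w)):
    C=cam(n,s);H,S,V=cv2.split(cv2.cvtColor(im,cv2.COLOR_RGB2HSV))
    for st,ce,m in blobs(((H<4)|(H>175))&(S>180)&(V>80),15):
        q=F(cast(C,np.argwhere(m)[:,::-1],.058))
        if abs(q.mean(0)[0])<120 and abs(q.mean(0)[1])<180:print(n,st,q.min(0).round(1),q.max(0).round(1))
cv2.imwrite("pics/c7.png",np.hstack([w[:300],cv2.resize(t[140:225,250:330],None,fx=3.5,fy=3.5,interpolation=cv2.INTER_CUBIC)[:300,:240] if 0 else cv2.resize(t[140:225,250:335],(240,300),interpolation=cv2.INTER_CUBIC)])[:,:,::-1])
E
```

```text
t 20.2 fixmm -57.1 -95.4 z 139.4 yaw 81.55 w 50.4 q [ 0.76  0.13 -1.07  1.95  0.13  1.13 -0.51] F [ 0.7  0.8 -0.4]
scene [274 175   8   6  26] [ -63.4 -118.7] [-47.6 -84.8]
wrist [265 186  20  42 780] [ -68.1 -111.4] [-52.1 -75.4]
```

View pics/c7.png

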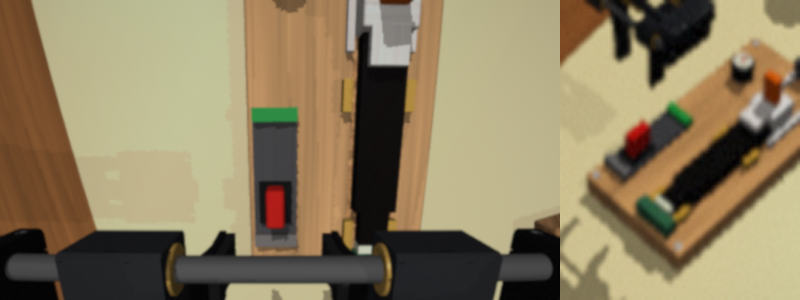

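The view shows the hood over the blank's butt end. The red grip is at about fixture (-60,-94), at the grey end.

Request:
carry_out --deltas '[{"hand": 50,"dp": [0,-0.006,0.15],"spin": 0},{"hand": 50,"dp": [0,-0.006,0.3],"spin": 0},{"hand": 50,"dp": [0,-0.006,0.38],"spin": 0},{"hand": 50,"dp": [0,-0.006,0.408],"spin": 0},{"hand": 50,"dp": [0,-0.006,0.408],"spin": 0},{"hand": 5,"dp": [0,-0.006,0.408],"spin": 0},{"hand": 5,"dp": [0,-0.006,0.408],"spin": 0},{"hand": 5,"dp": [0,-0.006,0.408],"spin": 0},{"hand": 5,"dp": [0,-0.006,0.408],"spin": 0},{"hand": 5,"dp": [0,-0.006,0.408],"spin": 0}]' --force 35

```text
time: 21.3
ee_pos: [0.4486, 0.0775, 0.0374]
eef_rot: [0.756, 0.654, 0.0, 0.0]
ft_force: [0.6, 0.4, -0.0]
width: 0.0178
grip_force: 0.7
```

```bash
python3 st.py
```

```text
t 21.3 fixmm -58.9 -93.8 z 37.4 yaw 81.74 w 17.8 q [ 0.64  0.32 -1.    2.05  0.33  0.94 -0.68] F [ 0.6  0.4 -0. ]
```

Request:
carry_out --deltas '[{"hand": 5,"dp": [0,0,0],"spin": 0},{"hand": 5,"dp": [0,0,0],"spin": 0},{"hand": 5,"dp": [0.03,0,0],"spin": 0},{"hand": 5,"dp": [0.06,0,0],"spin": 0},{"hand": 5,"dp": [0.09,0,0],"spin": 0},{"hand": 5,"dp": [0.12,0,0],"spin": 0},{"hand": 5,"dp": [0.15,0,0],"spin": 0},{"hand": 5,"dp": [0.17,0,0],"spin": 0},{"hand": 5,"dp": [0.18,0,0],"spin": 0},{"hand": 5,"dp": [0.19,0,0],"spin": 0},{"hand": 5,"dp": [0.19,0,0],"spin": 0}]'

```text
time: 22.4
ee_pos: [0.4542, 0.1235, 0.0372]
eef_rot: [0.756, 0.654, -0.002, 0.0]
ft_force: [-9.2, -6.1, 12.8]
width: 0.0154
grip_force: 35.0
```

Request:
carry_out --deltas '[{"hand": 5,"dp": [0.008,0,0],"spin": 0},{"hand": 5,"dp": [0.014,0,0],"spin": 0},{"hand": 5,"dp": [0.014,0,0],"spin": 0}]'

```text
time: 22.7
ee_pos: [0.4543, 0.1238, 0.0371]
eef_rot: [0.757, 0.654, -0.004, 0.002]
ft_force: [-13.2, -17.8, 24.9]
width: 0.0158
grip_force: 35.0
```

```bash
python3 st.py
```

```text
t 22.7 fixmm -59.7 -47.2 z 37.1 yaw 81.62 w 15.8 q [ 0.52  0.37 -0.99  2.01  0.38  0.97 -0.81] F [-13.2 -17.8  24.9]
```

Motion stopped after about 46.6 mm. I'll release and look at it.

Request:
carry_out --deltas '[{"hand": 40,"dp": [-0.014,0,0],"spin": 0},{"hand": 40,"dp": [-0.014,0,0],"spin": 0},{"hand": 40,"dp": [-0.014,0,0],"spin": 0},{"hand": 40,"dp": [-0.1,0,-0.15],"spin": 0},{"hand": 40,"dp": [-0.25,0,-0.3],"spin": 0},{"hand": 40,"dp": [-0.3,0,-0.4],"spin": 0},{"hand": 40,"dp": [-0.3,0,-0.4],"spin": 0},{"hand": 40,"dp": [-0.3,0,-0.4],"spin": 0}]'

```text
time: 23.5
ee_pos: [0.4454, 0.0537, 0.1373]
eef_rot: [0.756, 0.654, 0.0, 0.001]
ft_force: [0.6, 1.2, -0.7]
width: 0.04
grip_force: 0.0
```

```bash
python3 st.py; python3 - <<'E'
from h import *
import json
o,fx,fy=map(np.array,json.load(open("fix.json")))
s=read_state();w=camera("wrist");cv2.imwrite("pics/w8.png",w[:,:,::-1])
def F(w):return np.c_[(w[:,:2]-o)@fx,(w[:,:2]-o)@fy]*1e3
C=cam("wrist",s);H,S,V=cv2.split(cv2.cvtColor(w,cv2.COLOR_RGB2HSV))
for n,k,z in(("red",((H<4)|(H>175))&(S>180)&(V>80),.058),("green",(H>50)&(H<75)&(S>150)&(V>60),.034)):
  for st,ce,m in blobs(k,15):
    q=F(cast(C,np.argwhere(m)[:,::-1],z));print(n,st,q.min(0).round(1),q.max(0).round(1))
cv2.imwrite("pics/c8.png",cv2.resize(w[20:260,220:460],None,fx=2.5,fy=2.5)[:,:,::-1])
E
```

```text
t 23.5 fixmm -58.7 -117.8 z 137.3 yaw 81.7 w 40.0 q [ 0.84  0.11 -1.09  1.97  0.11  1.12 -0.44] F [ 0.6  1.2 -0.7]
red [266 105  21  44 900] [-68.1 -66.5] [-52.1 -33.4]
green [254  81  45  14 626] [-78.5 -23. ] [-41.4 -12.3]
```

View pics/c8.png

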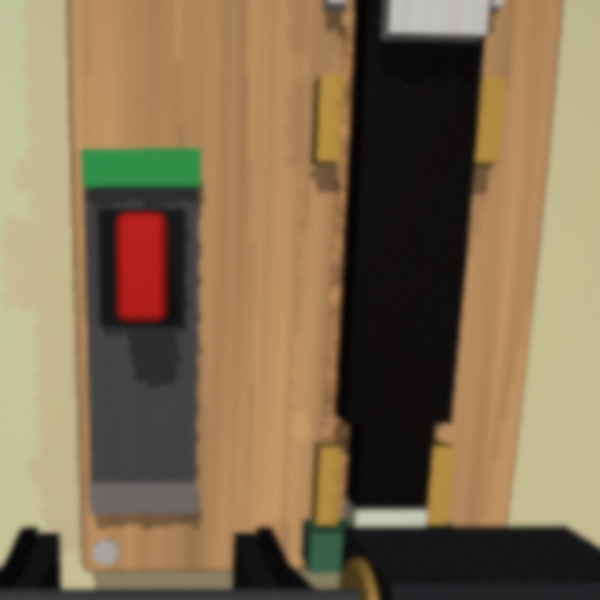

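The red grip's centre is at y ≈ -50 with a gap still to the green plate, so it may be a few mm short. I'll push it from behind with closed fingers to find the true stop.

Request:
carry_out --deltas '[{"hand": 0,"dp": [0.12,0,0],"spin": 0},{"hand": 0,"dp": [0.12,0,0.1],"spin": 0},{"hand": 0,"dp": [0.12,0,0.25],"spin": 0},{"hand": 0,"dp": [0.12,0,0.36],"spin": 0},{"hand": 0,"dp": [0.12,0,0.388],"spin": 0},{"hand": 0,"dp": [0.12,0,0.388],"spin": 0},{"hand": 0,"dp": [0.12,0,0.388],"spin": 0}]'

```text
time: 24.25
ee_pos: [0.4497, 0.0844, 0.0409]
eef_rot: [0.756, 0.655, 0.0, 0.0]
ft_force: [0.4, 0.2, -0.0]
width: 0.0011
grip_force: 0.0
```

Request:
carry_out --deltas '[{"hand": 0,"dp": [0.012,0,0],"spin": 0},{"hand": 0,"dp": [0.024,0,0],"spin": 0},{"hand": 0,"dp": [0.036,0,0],"spin": 0},{"hand": 0,"dp": [0.044,0,0],"spin": 0},{"hand": 0,"dp": [0.044,0,0],"spin": 0}]'

```text
time: 24.75
ee_pos: [0.4511, 0.0939, 0.0403]
eef_rot: [0.756, 0.654, -0.0, 0.001]
ft_force: [-0.2, -4.1, 3.4]
width: 0.0005
grip_force: 2.0
```

```bash
python3 st.py
```

```text
t 24.75 fixmm -58.7 -77.2 z 40.3 yaw 81.74 w 0.5 q [ 0.62  0.34 -1.02  2.03  0.36  0.96 -0.73] F [-0.2 -4.1  3.4]
```

Request:
carry_out --deltas '[{"hand": 0,"dp": [0.008,0,0],"spin": 0},{"hand": 0,"dp": [0.012,0,0],"spin": 0},{"hand": 0,"dp": [0.012,0,0],"spin": 0}]'

```text
time: 25.05
ee_pos: [0.4511, 0.0942, 0.0402]
eef_rot: [0.757, 0.654, -0.002, 0.002]
ft_force: [-5.0, -15.8, 13.8]
width: 0.0006
grip_force: 7.7
```

```bash
python3 st.py
```

```text
t 25.05 fixmm -58.7 -76.9 z 40.2 yaw 81.63 w 0.6 q [ 0.62  0.34 -1.02  2.03  0.36  0.96 -0.74] F [ -5.  -15.8  13.8]
```

It doesn't move under 16 N where 2.5 N would shift it, so the switch is at its end stop. I'll back off, rise and check.

Request:
carry_out --deltas '[{"hand": 0,"dp": [-0.05,0,0],"spin": 0},{"hand": 0,"dp": [-0.08,0,0],"spin": 0},{"hand": 0,"dp": [-0.08,0,-0.2],"spin": 0},{"hand": 0,"dp": [-0.08,0,-0.4],"spin": 0},{"hand": 0,"dp": [-0.2,0,-0.6],"spin": 0},{"hand": 0,"dp": [-0.4,0,-0.7],"spin": 0},{"hand": 0,"dp": [-0.5,0,-0.7],"spin": 0},{"hand": 0,"dp": [-0.5,0,-0.7],"spin": 0},{"hand": 0,"dp": [-0.5,0,-0.7],"spin": 0},{"hand": 0,"dp": [-0.5,0,-0.7],"spin": 0}]'

```text
time: 26.05
ee_pos: [0.4333, -0.0251, 0.2147]
eef_rot: [0.756, 0.655, 0.0, -0.0]
ft_force: [-1.3, 0.6, -0.2]
width: 0.0006
grip_force: 0.0
```

```bash
python3 st.py; python3 - <<'E'
from h import *
import json
o,fx,fy=map(np.array,json.load(open("fix.json")))
s=read_state();w=camera("wrist");C=cam("wrist",s)
def F(w):return np.c_[(w[:,:2]-o)@fx,(w[:,:2]-o)@fy]*1e3
H,S,V=cv2.split(cv2.cvtColor(w,cv2.COLOR_RGB2HSV))
for n,k,z in(("red",((H<4)|(H>175))&(S>180)&(V>80),.058),("orange",(H>4)&(H<14)&(S>190)&(V>130),.088),("white",(S<40)&(V>110),.042)):
  for st,ce,m in blobs(k,25):
    q=F(cast(C,np.argwhere(m)[:,::-1],z))
    if abs(q.mean(0)[0])<90 and abs(q.mean(0)[1])<170:print(n,st,q.min(0).round(1),q.max(0).round(1))
t=camera("scene")
cv2.imwrite("pics/c9.png",np.hstack([w[:,80:500],cv2.resize(t[130:340,170:380],(380,420),interpolation=cv2.INTER_CUBIC)])[:,:,::-1])
E
```

```text
t 26.05 fixmm -59.7 -197.5 z 214.7 yaw 81.84 w 0.6 q [ 1.05 -0.07 -1.03  1.9  -0.07  1.28 -0.1 ] F [-1.3  0.6 -0.2]
red [270  26  16  37 573] [-67.6 -66.6] [-52.7 -33.6]
white [348 133  24   8 188] [  17.1 -143.7] [  43.  -136.1]
white [262 148   7   8  45] [ -77.8 -160.1] [ -71.  -152.4]
white [390 149   7   7  43] [  65.2 -160.1] [  72.3 -153.4]
```

View pics/c9.png

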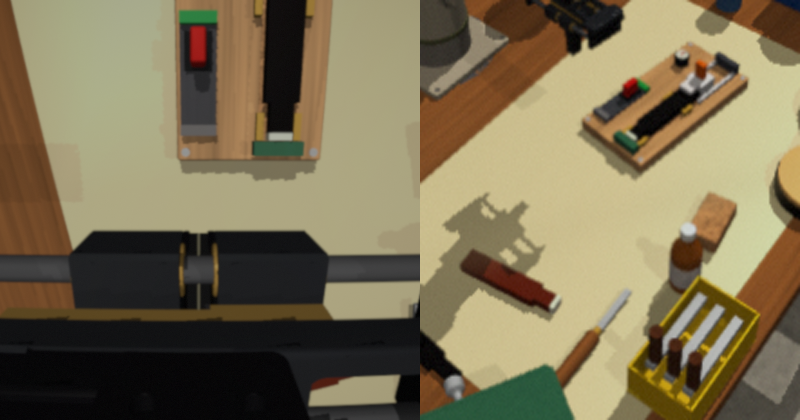

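The final view shows the white end against the green stop, the hood over the butt end, the red grip at its green-end stop, and the other items in view where they were. I'll hand it in.

```bash
python3 -c "
from bench import *
print(close_job())"
```

```text
the job is handed in; nothing more can be done
None
```

I handed the job in at about 26 s: the ebony blank is clamped in the bed against the green stop, the orange grip is fully home, and the red switch is hard against its green-end stop (it moved about 45 mm, not the full 50 mm, and then would not move under 16 N).

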